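# Coffee tins from the gravity can lane to the display rack

## Task

A mixed row of four coffee tins lies in the sloping can lane: move the row into the wooden display rack, each tin lying in the cradle behind the card of its own colour. Take them in the order the lane gives them: always lift out the front tin at the stop, straight up, and let the ones behind roll forward before you take the next; never pull one out from further back. Set each tin down gently rather than dropping it, and leave the jar of stirrers standing where it is.

Things in the scene. Friction and masses are not known exactly. Their poses are not given: they have to be found in the camera images.
- tin_red: round coffee tin, red with a white band round its middle and steel rims; 46 mm diameter, 64 mm long, flat ends; 0.1 to 0.17 kg, loose. Origin: its centre; y along its axis (x and z turn as it rolls). At the start it lies on its side somewhere in the row on the can lane, its axis level and across the lane
- tin_yellow: round coffee tin, yellow with a white band round its middle and steel rims; 46 mm diameter, 64 mm long, flat ends; 0.1 to 0.17 kg, loose. Origin: its centre; y along its axis (x and z turn as it rolls). At the start it lies on its side somewhere in the row on the can lane, its axis level and across the lane
- tin_green: round coffee tin, green with a white band round its middle and steel rims; 46 mm diameter, 64 mm long, flat ends; 0.1 to 0.17 kg, loose. Origin: its centre; y along its axis (x and z turn as it rolls). At the start it lies on its side somewhere in the row on the can lane, its axis level and across the lane
- tin_blue: round coffee tin, blue with a white band round its middle and steel rims; 46 mm diameter, 64 mm long, flat ends; 0.1 to 0.17 kg, loose. Origin: its centre; y along its axis (x and z turn as it rolls). At the start it lies on its side somewhere in the row on the can lane, its axis level and across the lane
- card_red: red flavour card, 56 mm wide, 42 mm high, on the wooden display rack (fixed). Origin: middle of its brass foot, on the rack's base board (12 mm above the counter); z up, x away from the rack, y along the row. Its cradle: two bars along x, 70 mm long, 12 mm high, 32 mm apart; a tin in it lies along x, its centre 105 mm from the origin along -x and 28 mm up. Four cradles in a row, pitch 75 mm, cards in any order
- card_yellow: yellow flavour card, 56 mm wide, 42 mm high, on the wooden display rack (fixed). Origin: middle of its brass foot, on the rack's base board (12 mm above the counter); z up, x away from the rack, y along the row. Its cradle: two bars along x, 70 mm long, 12 mm high, 32 mm apart; a tin in it lies along x, its centre 105 mm from the origin along -x and 28 mm up. Four cradles in a row, pitch 75 mm, cards in any order
- card_green: green flavour card, 56 mm wide, 42 mm high, on the wooden display rack (fixed). Origin: middle of its brass foot, on the rack's base board (12 mm above the counter); z up, x away from the rack, y along the row. Its cradle: two bars along x, 70 mm long, 12 mm high, 32 mm apart; a tin in it lies along x, its centre 105 mm from the origin along -x and 28 mm up. Four cradles in a row, pitch 75 mm, cards in any order
- card_blue: blue flavour card, 56 mm wide, 42 mm high, on the wooden display rack (fixed). Origin: middle of its brass foot, on the rack's base board (12 mm above the counter); z up, x away from the rack, y along the row. Its cradle: two bars along x, 70 mm long, 12 mm high, 32 mm apart; a tin in it lies along x, its centre 105 mm from the origin along -x and 28 mm up. Four cradles in a row, pitch 75 mm, cards in any order
- lane: sheet-steel gravity can lane (fixed), 71 mm between side flanges 9 mm high. Origin: on the counter below its middle; z up, +x up the 3 degree slope, y across. A stop, 28 mm high, at its low (-x) end holds the row: the front tin's centre is at x = -125 mm, y = 0, z = 73 mm; the rest touch it, one every 46 mm. Lift the front tin out and the others roll forward within a second
- jar: glass jar of wooden stirrers, 53 mm across, glass 80 mm tall, stirrers to 115 mm, loose, on the counter close to the display rack on the side away from the cards; to be left alone. Origin: centre of its underside, z up

How it is judged (in metres and radians):
At the end, for the whole second after the job is handed in: Every tin lies in the cradle behind the card of its own colour, along the cradle (within 11 degrees), its centre within 13 mm of the cradle's middle lengthwise, 10 mm sideways and about 5 mm in height, released and at rest (x of tin_red in the frame of card_red between -0.118 and -0.092 m and y of tin_red in the frame of card_red between -0.01 and 0.01 m and z of tin_red in the frame of card_red between 0.023 and 0.034 m and angle between the y axis of tin_red and the x axis of card_red, either way round below 0.2 rad and linear speed of each of tin_red, tin_yellow, tin_green, tin_blue below 0.03 m/s and contact force between each of tin_red, tin_yellow, tin_green, tin_blue and the fingers below 0.05 N and x of tin_yellow in the frame of card_yellow between -0.118 and -0.092 m and y of tin_yellow in the frame of card_yellow between -0.01 and 0.01 m and z of tin_yellow in the frame of card_yellow between 0.023 and 0.034 m and angle between the y axis of tin_yellow and the x axis of card_yellow, either way round below 0.2 rad and x of tin_green in the frame of card_green between -0.118 and -0.092 m and y of tin_green in the frame of card_green between -0.01 and 0.01 m and z of tin_green in the frame of card_green between 0.023 and 0.034 m and angle between the y axis of tin_green and the x axis of card_green, either way round below 0.2 rad and x of tin_blue in the frame of card_blue between -0.118 and -0.092 m and y of tin_blue in the frame of card_blue between -0.01 and 0.01 m and z of tin_blue in the frame of card_blue between 0.023 and 0.034 m and angle between the y axis of tin_blue and the x axis of card_blue, either way round below 0.2 rad); the robot touches nothing.
It fails at once if a tin is lifted out of the row on the lane from behind the front place ((x of tin_red in the frame of lane between -0.097 and 0.17 m and y of tin_red in the frame of lane between -0.012 and 0.012 m and z of tin_red in the frame of lane between 0.1 and 0.14 m) or (x of tin_yellow in the frame of lane between -0.097 and 0.17 m and y of tin_yellow in the frame of lane between -0.012 and 0.012 m and z of tin_yellow in the frame of lane between 0.1 and 0.14 m) or (x of tin_green in the frame of lane between -0.097 and 0.17 m and y of tin_green in the frame of lane between -0.012 and 0.012 m and z of tin_green in the frame of lane between 0.1 and 0.14 m) or (x of tin_blue in the frame of lane between -0.097 and 0.17 m and y of tin_blue in the frame of lane between -0.012 and 0.012 m and z of tin_blue in the frame of lane between 0.1 and 0.14 m)).
It fails at once if a tin is dropped into its cradle (comes down in it at more than 0.6 m/s, as when let fall from 2 cm or higher) ((x of tin_red in the frame of card_red between -0.13 and -0.08 m and y of tin_red in the frame of card_red between -0.02 and 0.02 m and z of tin_red in the frame of card_red between 0 and 0.045 m and linear speed of tin_red above 0.6 m/s) or (x of tin_yellow in the frame of card_yellow between -0.13 and -0.08 m and y of tin_yellow in the frame of card_yellow between -0.02 and 0.02 m and z of tin_yellow in the frame of card_yellow between 0 and 0.045 m and linear speed of tin_yellow above 0.6 m/s) or (x of tin_green in the frame of card_green between -0.13 and -0.08 m and y of tin_green in the frame of card_green between -0.02 and 0.02 m and z of tin_green in the frame of card_green between 0 and 0.045 m and linear speed of tin_green above 0.6 m/s) or (x of tin_blue in the frame of card_blue between -0.13 and -0.08 m and y of tin_blue in the frame of card_blue between -0.02 and 0.02 m and z of tin_blue in the frame of card_blue between 0 and 0.045 m and linear speed of tin_blue above 0.6 m/s)).
It fails at once if the jar of stirrers is pushed more than 3 cm or tipped (distance of jar from where it was at the start of the episode above 0.03 m or angle between jar's own z axis and vertical above 0.3 rad).
It also fails if it takes over 120 s, if anything falls off the work surface, if the arm or the gripper's body presses on something with over 40 N, if the wrist force passes 120 N, or if a joint passes its speed limit or range.

## Robot

A 6-joint arm with a two-finger parallel gripper is mounted at the origin on the work surface. World frame = base frame: x ahead of the robot, y to its left, z up, the work surface at z = 0. Lengths are in m, angles in degrees, forces in N, time in s.
With the tool pointing down it reaches from about 0.4 to 0.825 m from the base axis. Payload 7 kg.
Tool frame: the origin (TCP) lies midway between the tips of the shut fingers; the grasp point (between the pads) lies 19 mm behind it (ctrl.hold_point_z is the distance from the TCP to the grasp point, in m); z points along the fingers, y is the line along which they close (so a half turn about z gives the same grasp; the last joint's range is limited). The gripper opens to 88 mm and grips with 3 to 60 N. Pads are 19 mm wide; open, the fingers measure 130 mm over their backs; the gripper's body (78 mm by 193 mm) begins 47 mm behind the grasp point.
Start: joints at [-46.69, 20.546, 0.682, 0, -70.136, -16.507], TCP at [0.304, -0.602, 0.227] pointing down, gripper open.
Joint ranges: [-176.03, 176.03], [-82.01, 121.73], [-58.28, 71.71], [-173.87, 95.51], [-174.79, -0.11], [-173.66, 173.66]. Speed limits (degrees/s): [136.94, 136.94, 172.46, 180, 180, 180].

## Interface

Orientations are given as [roll, pitch, yaw] about the fixed x, y, z axes, in that order (R = Rz(yaw) Ry(pitch) Rx(roll)).
In Python, from plant import ctrl gives the robot as it stands.
- The arm moves only by the tool apply_moves, never from a script. Its argument "deltas" is a list of rows, each an object with "fingers": the finger opening in mm, from 0 to 87.6; "delta_pos": the shift along the tool's x, y, z in mm, a list of three; "angular": the turn, a rotation vector about the tool's x, y, z in degrees, a list of three. A call has 1 to 10 rows; each row is the pose to reach, as a shift and turn from the pose commanded when the call began, along the tool's axes at that moment; what a row does not reach only later rows make up. A row lasts 1/10 s, in which the tool goes at most 50 mm and 8.59 degrees, less where a joint would pass 70% of its speed; a pose out of reach is approached as far as the arm can. A call with a gripper value outside its range is refused whole. The fingers move at their own pace and stop on an object; the grip force is fixed at half the most. Time passes only in rows, so rows that repeat a pose let the fingers close. It gives the time, the measured TCP pose, the force, the opening and the grip force at its end, in the units of the state.
- ctrl.get_obs(): the state, without advancing time (a new reading comes with each control period).
- ctrl.snapshot(name): name is "side" or "top"; returns the picture (400x640x3 uint8, red, green, blue); there is no depth.
- ctrl.camera_params(name): a dict with "fx", "fy", "cx", "cy" (pixels), "dist_coeffs" ([k1, k2, p1, p2, k3] as OpenCV has them; the pictures are not rectified), "cam_to_world" (4x4, takes a point from camera to world coordinates). Camera axes: x right, y up, looking along -z (the intrinsics and any distortion apply to the point x, -y, -z); pixel columns grow to the right and rows downward; lengths in m; the calibration is good to about 2 mm. A picture is of the moment at which its call begins. camera_params takes no time and is no camera call.
- ctrl.close_job(): hands the job in; it is judged then, once.
The state is a dict: "clock": time; "joint_pos": joint angles; "qvel": joint speeds; "tau": joint torques, N m; "tool_pos": TCP position; "orientation": TCP orientation; "force": force on the tool from outside, world axes, zero at the start; "moment": the same for the moment, N m; "opening": finger opening in m; "gripper_force": force on a finger pad.
Only numpy, scipy, OpenCV 4.12 (cv2) and the standard library are available. Lean on these libraries where they do the work, as an engineer would, in place of code of your own. Each camera call takes 0.05 s, during which the arm holds its last target. There are 200 camera calls.

## Working session

There is one attempt and no reset: what is moved stays moved. The work goes in short steps, Python scripts to look and compute and a tool call to move; the robot and the scene stay as the last step left them, time stands still between calls to the robot, and variables do not carry over. Pictures are saved under pics/ and viewed, at most 14 in all, crops included, and the job is handed in when it is done.

Besides the shell and the picture viewer there is one more tool, called after "Request:" as name(argument=value, ...) on one line, values as JSON. apply_moves: Moves the arm, as the interface text tells. Its arguments: {"type":"object","properties":{"deltas":{"type":"array"}},"required":["deltas"]}

```bash
ls; mkdir -p pics; python3 - <<'E'
from plant import ctrl
import cv2
for n in("top","side"):
    cv2.imwrite(f"pics/{n}0.png",ctrl.snapshot(n)[:,:,::-1])
    print(ctrl.camera_params(n))
print(ctrl.get_obs())
E
```

```text
pics
{'fx': 472.30725545205553, 'fy': 472.30725545205553, 'cx': 320.5036673392021, 'cy': 199.2892032371912, 'dist_coeffs': array([-0.07526986,  0.        ,  0.        ,  0.        ,  0.        ]), 'cam_to_world': array([[ 0.00306273,  0.99271363, -0.12045858,  0.42932951],
       [-0.99998858,  0.00348241,  0.00327363,  0.02089871],
       [ 0.00366926,  0.12044718,  0.99271296,  1.00694939],
       [ 0.        ,  0.        ,  0.        ,  1.        ]])}
{'fx': 414.41466028011104, 'fy': 414.41466028011104, 'cx': 316.6554332488589, 'cy': 199.55810071878892, 'dist_coeffs': array([-0.06755913,  0.        ,  0.        ,  0.        ,  0.        ]), 'cam_to_world': array([[-0.81797015,  0.37372433, -0.43732705,  0.07080462],
       [-0.57489273, -0.55824886,  0.59821113,  0.6507557 ],
       [-0.02057128,  0.74073499,  0.67148231,  0.79246501],
       [ 0.        ,  0.        ,  0.        ,  1.        ]])}
{'clock': 0.1, 'joint_pos': array([-4.66910052e+01,  2.05879656e+01,  6.37786498e-01, -1.74457352e-02,
       -7.01353219e+01, -1.65062795e+01]), 'qvel': array([ 0.05526213, -0.13493474,  0.02543968,  0.08272269,  0.03034616,
       -0.02477817]), 'tau': array([-1.32003886e-03, -5.84163237e+01,  2.93753332e+01,  7.01544419e+00,
        1.02435448e-02, -8.16376291e-05]), 'tool_pos': array([ 0.30413596, -0.60210121,  0.22570073]), 'orientation': array([ 1.79913363e+02, -8.56982245e-03, -1.53203219e+02]), 'force': array([-0.12163125, -0.65160234, -0.98544599]), 'moment': array([ 0.04338962, -0.03194939, -0.02203426]), 'gripper_force': 0.0, 'opening': 0.08788841850557137}
```

View pics/top0.png

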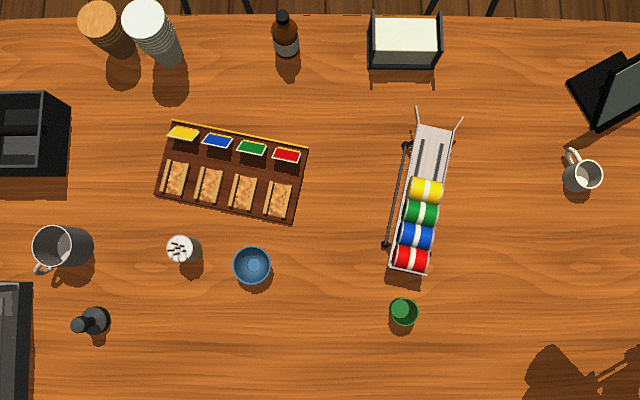

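View pics/side0.png

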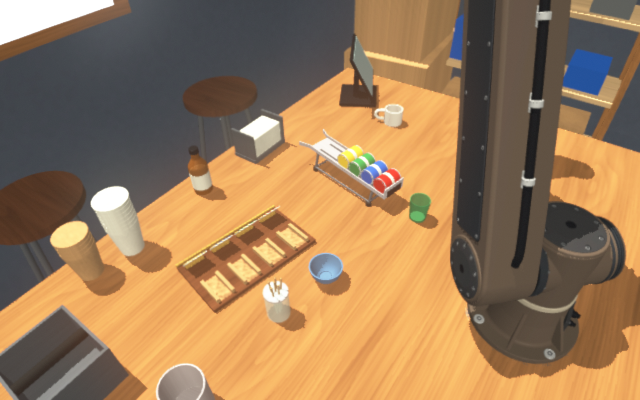

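```bash
cat > h.py <<'E'
import numpy as np, cv2
from plant import ctrl
def cam(n):
    p=ctrl.camera_params(n); K=np.array([[p['fx'],0,p['cx']],[0,p['fy'],p['cy']],[0,0,1]])
    return K,p['dist_coeffs'],p['cam_to_world']
def world(n,uv,z):
    K,d,T=cam(n); q=cv2.undistortPoints(np.float64(uv).reshape(-1,1,2),K,d)[:,0]
    r=np.c_[q[:,0],-q[:,1],-np.ones(len(q))]@T[:3,:3].T; o=T[:3,3]
    return o+r*((np.asarray(z)-o[2])/r[:,2])[:,None]
def pix(n,P):
    K,d,T=cam(n); c=(np.atleast_2d(P)-T[:3,3])@T[:3,:3]
    return cv2.projectPoints(c*[1,-1,-1],np.zeros(3),np.zeros(3),K,d)[0][:,0]
def snap(n,f=None):
    im=ctrl.snapshot(n)[:,:,::-1].copy()
    if f: cv2.imwrite(f,im)
    return im
E
python3 - <<'E'
import cv2,numpy as np
im=cv2.imread('pics/top0.png')
a=cv2.resize(im[110:235,145:320],None,fx=4.5,fy=4.5,interpolation=cv2.INTER_CUBIC);cv2.imwrite('pics/rack.png',a)
b=cv2.resize(im[165:285,370:470],None,fx=5,fy=5,interpolation=cv2.INTER_CUBIC);cv2.imwrite('pics/lane.png',b)
E
```

```text
(no output)
```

View pics/rack.png

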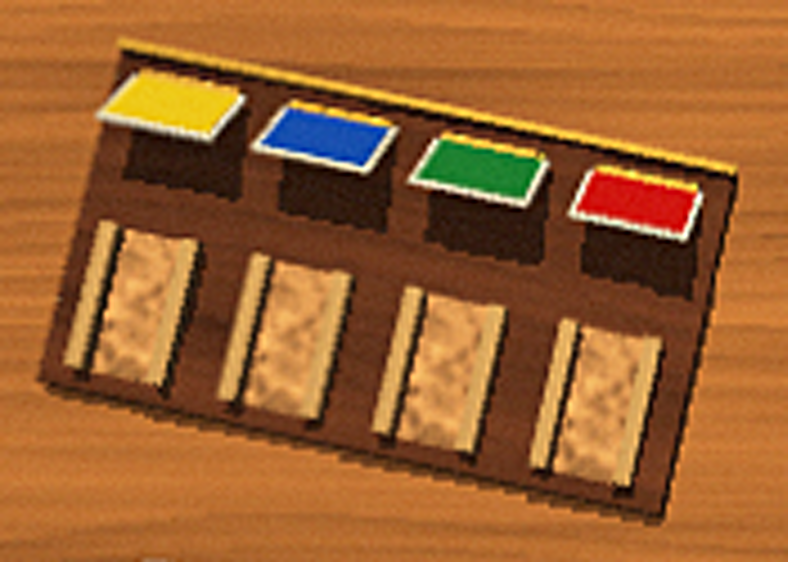

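View pics/lane.png

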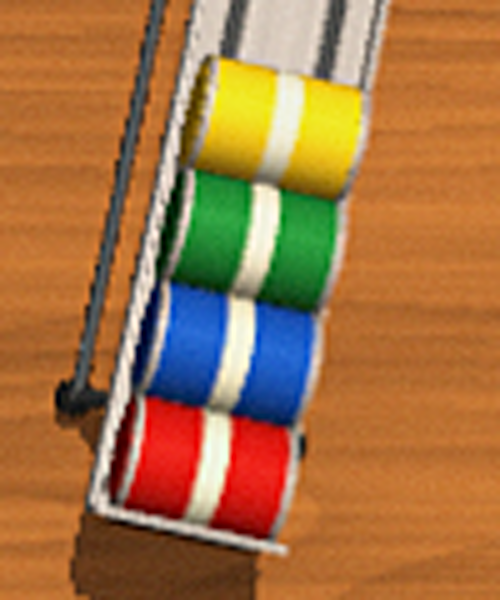

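```bash
python3 - <<'E'
from h import *
R={'yellow':[(102,220),(65,365),(199,240),(165,385)],'blue':[(252,254),(219,400),(353,272),(318,420)],'green':[(406,287),(374,434),(507,308),(472,453)],'red':[(561,319),(532,467),(662,338),(629,487)]}
C=[]
for k,v in R.items():
    w=world('top',np.array(v)/4.5+[145,110],.024)
    a=(w[0]+w[2]-w[1]-w[3]); C.append(w.mean(0))
    print(k,w.mean(0).round(4),np.hypot(*(w[0]-w[1])[:2]).round(4),np.hypot(*(w[2]-w[0])[:2]).round(4),'yaw',np.degrees(np.arctan2(a[1],a[0])).round(1))
C=np.array(C); d=np.diff(C,axis=0);print(np.hypot(d[:,0],d[:,1]),'rowdir',np.degrees(np.arctan2(*(C[3]-C[0])[[1,0]])))
B=np.array([[(215,410),(200,525)],[(240,295),(225,410)],[(268,185),(245,300)],[(290,72),(265,180)]])/5+[370,165]
W=world('top',B.mean(1),.073+.0024*np.arange(4)); print(W.round(4))
d=W[3]-W[0];print(np.hypot(*d[:2])/3,'lane yaw',np.degrees(np.arctan2(d[1],d[0])))
J=world('top',[(180,243)],.1);print('jar',J)
# lane floor/stop top check
print(world('top',np.array([(90,500),(285,550)])/5+[370,165],.07))
E
```

```text
yellow [0.5948 0.3277 0.024 ] 0.071 0.0479 yaw -11.4
blue [0.5788 0.2544 0.024 ] 0.0707 0.049 yaw -11.2
green [0.5629 0.1813 0.024 ] 0.0707 0.0488 yaw -11.6
red [0.548 0.108 0.024] 0.0707 0.0482 yaw -10.9
[0.07498006 0.07480603 0.07486841] rowdir -102.03689028027075
[[ 0.4257 -0.1619  0.073 ]
 [ 0.4709 -0.1722  0.0754]
 [ 0.5144 -0.1821  0.0778]
 [ 0.5607 -0.1911  0.0802]]
0.046047577827754226 lane yaw -12.188339848244878
jar [[0.45367736 0.28810281 0.1       ]]
[[ 0.41295538 -0.11569544  0.07      ]
 [ 0.39327871 -0.19278022  0.07      ]]
```

```bash
cat >> h.py <<'E'
RK={'yellow':(.5948,.3277),'blue':(.5788,.2544),'green':(.5629,.1813),'red':(.548,.108)}
def go(x,y,z,psi):
    "delta (mm, tool axes; yaw turn about tool z) from the measured pose"
    o=ctrl.get_obs(); p=o['tool_pos']; a=np.radians(o['orientation'][2])
    d=(np.array([x,y,z])-p)*1e3
    t=(psi-o['orientation'][2]+180)%360-180
    return np.round([d@[np.cos(a),np.sin(a),0],d@[np.sin(a),-np.cos(a),0],-d[2],-t],1)
E
python3 - <<'E'
from h import *
print(go(.4257,-.1619,.16,168),'then down 96')
im=cv2.imread('pics/top0.png');im2=cv2.imread('pics/side0.png')
a=cv2.resize(im[215:285,150:220],(400,400),interpolation=cv2.INTER_CUBIC)
b=cv2.resize(im2[265:335,245:315],(400,400),interpolation=cv2.INTER_CUBIC)
cv2.imwrite('pics/jar.png',np.hstack([a,b]))
E
```

```text
[-307.   338.1   65.7   38.8] then down 96
```

View pics/jar.png

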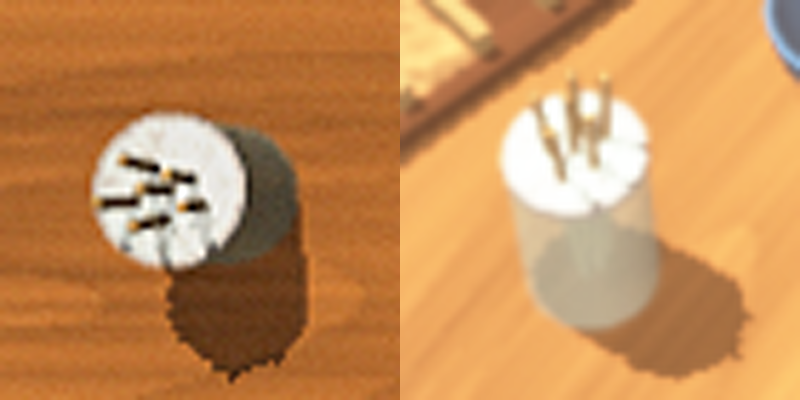

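Request:
apply_moves(deltas=[{"fingers": 87.6, "delta_pos": [-307, 338, 66], "angular": [0, 0, 38.8]}, {"fingers": 87.6, "delta_pos": [-307, 338, 66], "angular": [0, 0, 38.8]}, {"fingers": 87.6, "delta_pos": [-307, 338, 66], "angular": [0, 0, 38.8]}, {"fingers": 87.6, "delta_pos": [-307, 338, 66], "angular": [0, 0, 38.8]}, {"fingers": 87.6, "delta_pos": [-307, 338, 66], "angular": [0, 0, 38.8]}, {"fingers": 87.6, "delta_pos": [-307, 338, 66], "angular": [0, 0, 38.8]}, {"fingers": 87.6, "delta_pos": [-307, 338, 66], "angular": [0, 0, 38.8]}, {"fingers": 87.6, "delta_pos": [-307, 338, 66], "angular": [0, 0, 38.8]}, {"fingers": 87.6, "delta_pos": [-307, 338, 66], "angular": [0, 0, 38.8]}, {"fingers": 87.6, "delta_pos": [-307, 338, 66], "angular": [0, 0, 38.8]}])

```text
clock: 1.1
tool_pos: [0.4261, -0.1592, 0.1601]
orientation: [180.0, -0.0, 168.1]
force: [0.6, -0.7, 0.5]
opening: 0.0876
gripper_force: 0.0
```

```bash
python3 - <<'E'
from h import *
print(world('top',[(179.75,248.25)],.08),world('side',[(275.6,291.8)],.08))
print(ctrl.get_obs()['tool_pos'],go(.4257,-.1619,.064,168))
snap('top','pics/t1.png')
im=cv2.imread('pics/t1.png')
cv2.imwrite('pics/t1c.png',cv2.resize(im[130:330,320:520],(600,600)))
E
```

```text
[[0.44392102 0.29413705 0.08      ]] [[0.44212134 0.29556898 0.08      ]]
[ 0.42610811 -0.15924804  0.16008223] [-0.1 -2.7 96.1  0.1]
```

View pics/t1c.png

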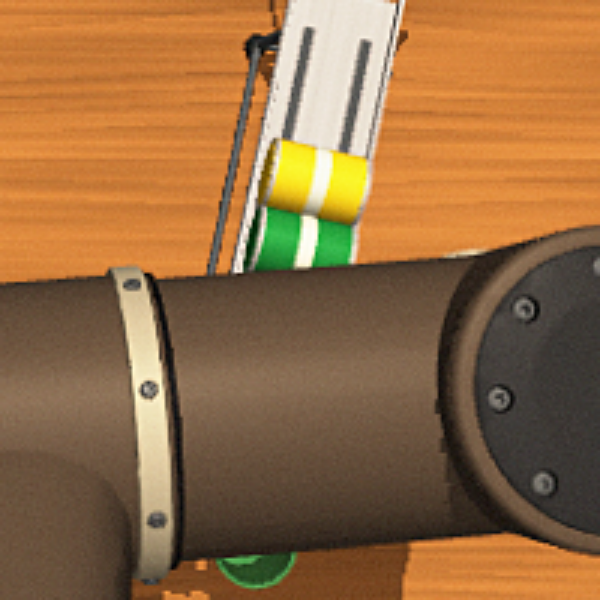

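Request:
apply_moves(deltas=[{"fingers": 87.6, "delta_pos": [0, -1, 0], "angular": [0, 0, 0]}, {"fingers": 87.6, "delta_pos": [0, -1, 25], "angular": [0, 0, 0]}, {"fingers": 87.6, "delta_pos": [0, -1, 45], "angular": [0, 0, 0]}, {"fingers": 87.6, "delta_pos": [0, -1, 60], "angular": [0, 0, 0]}, {"fingers": 87.6, "delta_pos": [0, -1, 60], "angular": [0, 0, 0]}])

```text
clock: 1.65
tool_pos: [0.4239, -0.1642, 0.0988]
orientation: [-180.0, -0.2, 167.9]
force: [-0.4, 0.7, 0.7]
opening: 0.0879
gripper_force: 0.0
```

```bash
python3 - <<'E'
from h import *
print(go(.4257,-.1619,.064,168))
im=snap('side');cv2.imwrite('pics/s1c.png',cv2.resize(im[90:240,290:490],(800,600),interpolation=cv2.INTER_CUBIC))
E
```

```text
[-1.3  2.7 34.8 -0.1]
```

View pics/s1c.png

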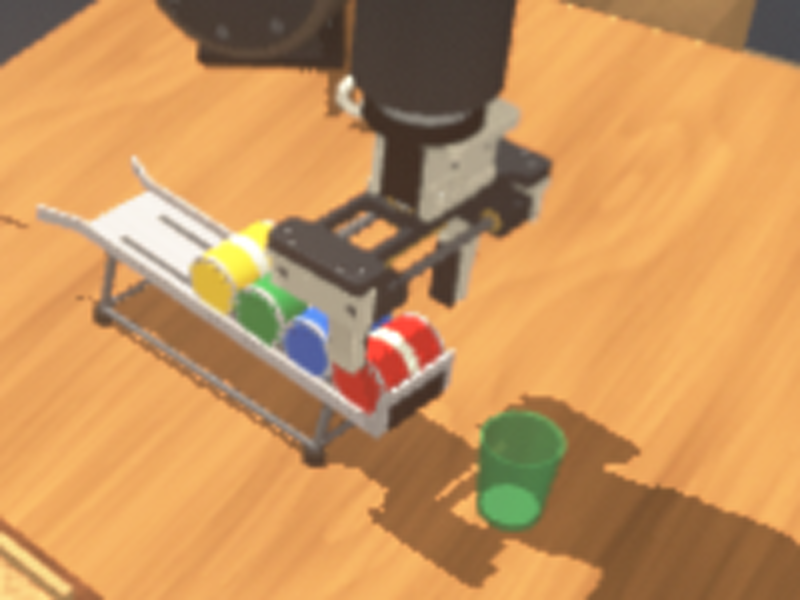

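Request:
apply_moves(deltas=[{"fingers": 87.6, "delta_pos": [-1, 2, 15], "angular": [0, 0, 0]}, {"fingers": 87.6, "delta_pos": [-1, 2, 28], "angular": [0, 0, 0]}, {"fingers": 87.6, "delta_pos": [-1, 2, 34], "angular": [0, 0, 0]}, {"fingers": 87.6, "delta_pos": [-1, 2, 34], "angular": [0, 0, 0]}, {"fingers": 87.6, "delta_pos": [-1, 2, 34], "angular": [0, 0, 0]}])

```text
clock: 2.2
tool_pos: [0.4276, -0.1619, 0.0673]
orientation: [180.0, 0.0, 168.0]
force: [-0.6, 0.4, 0.8]
opening: 0.0876
gripper_force: 0.0
```

```bash
python3 - <<'E'
from h import *
print(go(.4257,-.1619,.064,168),ctrl.get_obs()['force'])
E
```

```text
[ 1.8 -0.4  3.3 -0. ] [-0.60155352  0.41721736  0.82127182]
```

Request:
apply_moves(deltas=[{"fingers": 87.6, "delta_pos": [1, 0, 3], "angular": [0, 0, 0]}, {"fingers": 87.6, "delta_pos": [1, 0, 3], "angular": [0, 0, 0]}, {"fingers": 55, "delta_pos": [1, 0, 3], "angular": [0, 0, 0]}, {"fingers": 55, "delta_pos": [1, 0, 3], "angular": [0, 0, 0]}, {"fingers": 55, "delta_pos": [1, 0, 3], "angular": [0, 0, 0]}, {"fingers": 55, "delta_pos": [1, 0, 3], "angular": [0, 0, 0]}, {"fingers": 55, "delta_pos": [1, 0, 3], "angular": [0, 0, 0]}, {"fingers": 55, "delta_pos": [1, 0, 3], "angular": [0, 0, 0]}])

```text
clock: 3.0
tool_pos: [0.4262, -0.1613, 0.0636]
orientation: [180.0, 0.0, 168.0]
force: [-0.4, 1.5, 1.1]
opening: 0.0639
gripper_force: 30.0
```

Request:
apply_moves(deltas=[{"fingers": 55, "delta_pos": [0, 0, -10], "angular": [0, 0, 0]}, {"fingers": 55, "delta_pos": [0, 0, -25], "angular": [0, 0, 0]}, {"fingers": 55, "delta_pos": [0, 0, -45], "angular": [0, 0, 0]}, {"fingers": 55, "delta_pos": [0, 0, -70], "angular": [0, 0, 0]}, {"fingers": 55, "delta_pos": [0, 0, -95], "angular": [0, 0, 0]}, {"fingers": 55, "delta_pos": [0, 0, -120], "angular": [0, 0, 0]}, {"fingers": 55, "delta_pos": [0, 0, -130], "angular": [0, 0, 0]}, {"fingers": 55, "delta_pos": [0, 0, -130], "angular": [0, 0, 0]}])

```text
clock: 3.8
tool_pos: [0.4267, -0.1614, 0.195]
orientation: [180.0, 0.2, 168.0]
force: [0.6, -0.3, -1.7]
opening: 0.0638
gripper_force: 30.0
```

```bash
python3 - <<'E'
from h import *
print(go(*RK['red'],.194,-102), ctrl.get_obs()['joint_pos'])
E
```

```text
[-62.6 288.7   1.  -90. ] [ 4.14635316e+00  8.42806382e-01 -2.85246882e+01  6.65372800e-03
 -6.04714716e+01 -1.06149067e+02]
```

Request:
apply_moves(deltas=[{"fingers": 55, "delta_pos": [-6, 29, 0], "angular": [0, 0, -8.5]}, {"fingers": 55, "delta_pos": [-12, 58, 0], "angular": [0, 0, -17]}, {"fingers": 55, "delta_pos": [-19, 87, 0], "angular": [0, 0, -25.5]}, {"fingers": 55, "delta_pos": [-25, 116, 0], "angular": [0, 0, -34]}, {"fingers": 55, "delta_pos": [-31, 145, 0], "angular": [0, 0, -42.5]}, {"fingers": 55, "delta_pos": [-38, 174, 0], "angular": [0, 0, -51]}, {"fingers": 55, "delta_pos": [-44, 203, 0], "angular": [0, 0, -59.5]}, {"fingers": 55, "delta_pos": [-50, 232, 0], "angular": [0, 0, -68]}, {"fingers": 55, "delta_pos": [-57, 260, 0], "angular": [0, 0, -76.5]}, {"fingers": 55, "delta_pos": [-63, 289, 0], "angular": [0, 0, -85]}])

```text
clock: 4.8
tool_pos: [0.5473, 0.109, 0.1917]
orientation: [179.9, -0.1, -106.7]
force: [0.5, -0.6, -0.8]
opening: 0.0639
gripper_force: 30.0
```

```bash
python3 - <<'E'
from h import *
print(go(*RK['red'],.05,-102))
E
```

```text
[  0.7  -0.9 141.7  -4.7]
```

Request:
apply_moves(deltas=[{"fingers": 55, "delta_pos": [1, -1, 20], "angular": [0, 0, -4.7]}, {"fingers": 55, "delta_pos": [1, -1, 50], "angular": [0, 0, -4.7]}, {"fingers": 55, "delta_pos": [1, -1, 85], "angular": [0, 0, -4.7]}, {"fingers": 55, "delta_pos": [1, -1, 115], "angular": [0, 0, -4.7]}, {"fingers": 55, "delta_pos": [1, -1, 135], "angular": [0, 0, -4.7]}, {"fingers": 55, "delta_pos": [1, -1, 142], "angular": [0, 0, -4.7]}, {"fingers": 55, "delta_pos": [1, -1, 142], "angular": [0, 0, -4.7]}, {"fingers": 55, "delta_pos": [1, -1, 142], "angular": [0, 0, -4.7]}])

```text
clock: 5.6
tool_pos: [0.5488, 0.1071, 0.052]
orientation: [-180.0, -0.0, -102.3]
force: [-0.2, -0.3, -0.0]
opening: 0.064
gripper_force: 30.0
```

```bash
python3 - <<'E'
from h import *
print(go(*RK['red'],.0316,-102),ctrl.get_obs()['force'])
im=snap('side');cv2.imwrite('pics/s2c.png',cv2.resize(im[150:350,170:410],(720,600),interpolation=cv2.INTER_CUBIC))
E
```

```text
[-0.7  1.  20.4 -0.3] [-0.2469465  -0.28038042 -0.01482461]
```

View pics/s2c.png

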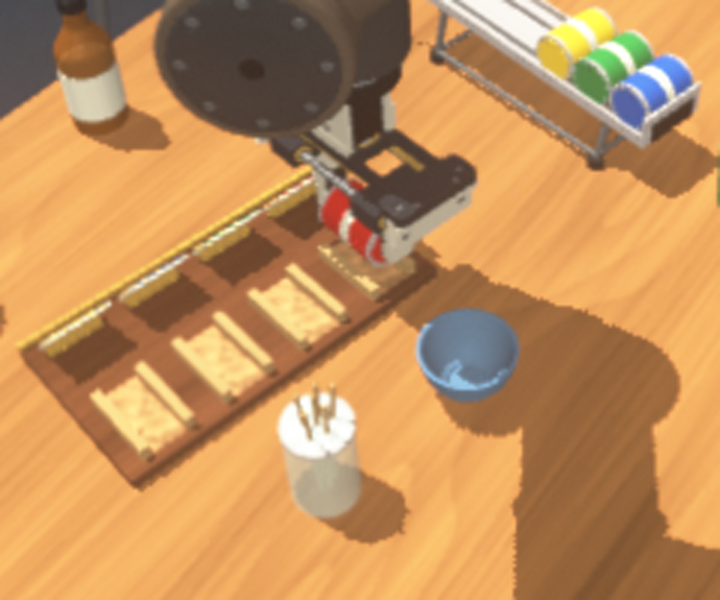

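Request:
apply_moves(deltas=[{"fingers": 55, "delta_pos": [-1, 1, 5], "angular": [0, 0, 0]}, {"fingers": 55, "delta_pos": [-1, 1, 10], "angular": [0, 0, 0]}, {"fingers": 55, "delta_pos": [-1, 1, 14], "angular": [0, 0, 0]}, {"fingers": 55, "delta_pos": [-1, 1, 17], "angular": [0, 0, 0]}, {"fingers": 55, "delta_pos": [-1, 1, 19], "angular": [0, 0, 0]}, {"fingers": 55, "delta_pos": [-1, 1, 20], "angular": [0, 0, 0]}, {"fingers": 55, "delta_pos": [-1, 1, 20], "angular": [0, 0, 0]}, {"fingers": 55, "delta_pos": [-1, 1, 20], "angular": [0, 0, 0]}])

```text
clock: 6.45
tool_pos: [0.548, 0.1083, 0.0317]
orientation: [-180.0, 0.0, -102.3]
force: [0.0, 1.2, -0.3]
opening: 0.0637
gripper_force: 30.0
```

Request:
apply_moves(deltas=[{"fingers": 55, "delta_pos": [0, 0, 1], "angular": [0, 0, 0]}, {"fingers": 55, "delta_pos": [0, 0, 1.5], "angular": [0, 0, 0]}, {"fingers": 55, "delta_pos": [0, 0, 1.5], "angular": [0, 0, 0]}])

```text
clock: 6.75
tool_pos: [0.5485, 0.1087, 0.0308]
orientation: [-179.9, 0.1, -102.3]
force: [-1.9, 1.1, 4.7]
opening: 0.0641
gripper_force: 30.0
```

Contact (4.7 N). Release, settle, rise.

Request:
apply_moves(deltas=[{"fingers": 70, "delta_pos": [0, 0, 0], "angular": [0, 0, 0]}, {"fingers": 80, "delta_pos": [0, 0, 0], "angular": [0, 0, 0]}, {"fingers": 80, "delta_pos": [0, 0, 0], "angular": [0, 0, 0]}, {"fingers": 80, "delta_pos": [0, 0, -15], "angular": [0, 0, 0]}, {"fingers": 80, "delta_pos": [0, 0, -45], "angular": [0, 0, 0]}, {"fingers": 80, "delta_pos": [0, 0, -85], "angular": [0, 0, 0]}, {"fingers": 80, "delta_pos": [0, 0, -125], "angular": [0, 0, 0]}, {"fingers": 87, "delta_pos": [0, 0, -145], "angular": [0, 0, 0]}, {"fingers": 87, "delta_pos": [0, 0, -145], "angular": [0, 0, 0]}])

```text
clock: 7.65
tool_pos: [0.5495, 0.1088, 0.1787]
orientation: [-179.7, 0.2, -102.3]
force: [-0.0, 0.7, 0.2]
opening: 0.0862
gripper_force: 0.0
```

```bash
python3 - <<'E'
from h import *
print(go(.4257,-.1619,.16,168))
im=snap('side');cv2.imwrite('pics/s3c.png',cv2.resize(im[150:350,170:410],(720,600),interpolation=cv2.INTER_CUBIC))
E
```

```text
[290.8  63.4  18.7  89.7]
```

View pics/s3c.png

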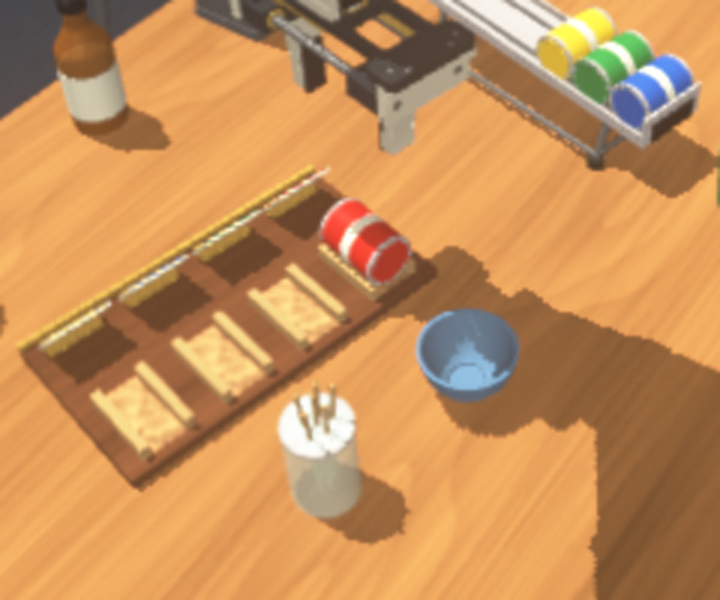

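Request:
apply_moves(deltas=[{"fingers": 87, "delta_pos": [29, 6, 2], "angular": [0, 0, 8.5]}, {"fingers": 87, "delta_pos": [58, 13, 4], "angular": [0, 0, 17]}, {"fingers": 87, "delta_pos": [87, 19, 6], "angular": [0, 0, 25.5]}, {"fingers": 87, "delta_pos": [116, 25, 8], "angular": [0, 0, 34]}, {"fingers": 87, "delta_pos": [145, 32, 10], "angular": [0, 0, 42.5]}, {"fingers": 87, "delta_pos": [174, 38, 12], "angular": [0, 0, 51]}, {"fingers": 87, "delta_pos": [203, 44, 14], "angular": [0, 0, 59.5]}, {"fingers": 87, "delta_pos": [232, 50, 16], "angular": [0, 0, 68]}, {"fingers": 87, "delta_pos": [261, 57, 18], "angular": [0, 0, 76.5]}, {"fingers": 87, "delta_pos": [291, 63, 19], "angular": [0, 0, 85]}])

```text
clock: 8.7
tool_pos: [0.4225, -0.1637, 0.1547]
orientation: [-180.0, -0.1, 172.4]
force: [0.7, 0.4, 0.2]
opening: 0.0873
gripper_force: 0.0
```

```bash
python3 - <<'E'
from h import *
print(go(.4257,-.1619,.064,168))
E
```

```text
[-2.9  2.2 90.7  4.4]
```

Request:
apply_moves(deltas=[{"fingers": 87, "delta_pos": [-2, 1, 0], "angular": [0, 0, 4.4]}, {"fingers": 87, "delta_pos": [-2, 1, 25], "angular": [0, 0, 4.4]}, {"fingers": 87, "delta_pos": [-2, 1, 45], "angular": [0, 0, 4.4]}, {"fingers": 87, "delta_pos": [-2, 1, 55], "angular": [0, 0, 4.4]}, {"fingers": 87, "delta_pos": [-2, 1, 55], "angular": [0, 0, 4.4]}, {"fingers": 87, "delta_pos": [-2, 1, 55], "angular": [0, 0, 4.4]}])

```text
clock: 9.3
tool_pos: [0.4264, -0.162, 0.1011]
orientation: [-180.0, -0.0, 168.3]
force: [0.0, -0.0, 0.2]
opening: 0.087
gripper_force: 0.0
```

```bash
python3 - <<'E'
from h import *
print(go(.4257,-.1619,.064,168))
E
```

```text
[ 0.7 -0.  37.1  0.3]
```

Request:
apply_moves(deltas=[{"fingers": 87, "delta_pos": [0.5, 0, 15], "angular": [0, 0, 0]}, {"fingers": 87, "delta_pos": [0.5, 0, 28], "angular": [0, 0, 0]}, {"fingers": 87, "delta_pos": [0.5, 0, 37], "angular": [0, 0, 0]}, {"fingers": 87, "delta_pos": [0.5, 0, 37], "angular": [0, 0, 0]}, {"fingers": 55, "delta_pos": [0.5, 0, 37], "angular": [0, 0, 0]}, {"fingers": 55, "delta_pos": [0.5, 0, 37], "angular": [0, 0, 0]}, {"fingers": 55, "delta_pos": [0.5, 0, 37], "angular": [0, 0, 0]}, {"fingers": 55, "delta_pos": [0.5, 0, 37], "angular": [0, 0, 0]}, {"fingers": 55, "delta_pos": [0.5, 0, 37], "angular": [0, 0, 0]}, {"fingers": 55, "delta_pos": [0.5, 0, 37], "angular": [0, 0, 0]}])

```text
clock: 10.3
tool_pos: [0.4262, -0.1619, 0.0645]
orientation: [180.0, 0.0, 168.3]
force: [-0.9, 1.0, 6.5]
opening: 0.0637
gripper_force: 30.0
```

Request:
apply_moves(deltas=[{"fingers": 55, "delta_pos": [0, 0, -10], "angular": [0, 0, 0]}, {"fingers": 55, "delta_pos": [0, 0, -25], "angular": [0, 0, 0]}, {"fingers": 55, "delta_pos": [0, 0, -45], "angular": [0, 0, 0]}, {"fingers": 55, "delta_pos": [0, 0, -70], "angular": [0, 0, 0]}, {"fingers": 55, "delta_pos": [0, 0, -95], "angular": [0, 0, 0]}, {"fingers": 55, "delta_pos": [0, 0, -120], "angular": [0, 0, 0]}, {"fingers": 55, "delta_pos": [0, 0, -130], "angular": [0, 0, 0]}, {"fingers": 55, "delta_pos": [0, 0, -130], "angular": [0, 0, 0]}])

```text
clock: 11.1
tool_pos: [0.4263, -0.1619, 0.1952]
orientation: [180.0, 0.1, 168.3]
force: [1.0, 0.2, -2.9]
opening: 0.0639
gripper_force: 30.0
```

```bash
python3 - <<'E'
from h import *
x,y=RK['blue']
print(go(x+.003,y-.0006,.194,-102))
E
```

```text
[-68.  438.6   1.2 -89.7]
```

Request:
apply_moves(deltas=[{"fingers": 55, "delta_pos": [-4, 25, 0], "angular": [0, 0, -6]}, {"fingers": 55, "delta_pos": [-12, 68, 0], "angular": [0, 0, -14]}, {"fingers": 55, "delta_pos": [-19, 116, 0], "angular": [0, 0, -22.5]}, {"fingers": 55, "delta_pos": [-27, 164, 0], "angular": [0, 0, -31]}, {"fingers": 55, "delta_pos": [-34, 212, 0], "angular": [0, 0, -39.5]}, {"fingers": 55, "delta_pos": [-41, 260, 0], "angular": [0, 0, -48]}, {"fingers": 55, "delta_pos": [-49, 308, 0], "angular": [0, 0, -56.5]}, {"fingers": 55, "delta_pos": [-57, 356, 0], "angular": [0, 0, -65]}, {"fingers": 55, "delta_pos": [-63, 404, 0], "angular": [0, 0, -73.5]}, {"fingers": 55, "delta_pos": [-68, 438, 0], "angular": [0, 0, -82]}])

```text
clock: 12.1
tool_pos: [0.581, 0.2556, 0.1914]
orientation: [179.9, -0.1, -109.3]
force: [0.1, -0.4, -0.9]
opening: 0.064
gripper_force: 30.0
```

```bash
python3 - <<'E'
from h import *
x,y=RK['blue']
print(go(x+.003,y-.0006,.05,-102))
E
```

```text
[  1.4  -1.4 141.4  -7.3]
```

Request:
apply_moves(deltas=[{"fingers": 55, "delta_pos": [0, 0, 0], "angular": [0, 0, -7.3]}, {"fingers": 55, "delta_pos": [0, 0, 20], "angular": [0, 0, -7.3]}, {"fingers": 55, "delta_pos": [0, 0, 50], "angular": [0, 0, -7.3]}, {"fingers": 55, "delta_pos": [0, 0, 85], "angular": [0, 0, -7.3]}, {"fingers": 55, "delta_pos": [0, 0, 115], "angular": [0, 0, -7.3]}, {"fingers": 55, "delta_pos": [0, 0, 135], "angular": [0, 0, -7.3]}, {"fingers": 55, "delta_pos": [0, 0, 142], "angular": [0, 0, -7.3]}, {"fingers": 55, "delta_pos": [0, 0, 142], "angular": [0, 0, -7.3]}, {"fingers": 55, "delta_pos": [0, 0, 142], "angular": [0, 0, -7.3]}])

```text
clock: 13.0
tool_pos: [0.5815, 0.2534, 0.0524]
orientation: [-180.0, 0.0, -102.4]
force: [0.0, -0.3, -0.7]
opening: 0.064
gripper_force: 30.0
```

```bash
python3 - <<'E'
from h import *
x,y=RK['blue']
print(go(x+.003,y-.0006,.0316,-102))
im=snap('side');cv2.imwrite('pics/s4c.png',cv2.resize(im[150:350,170:410],(720,600),interpolation=cv2.INTER_CUBIC))
E
```

```text
[-0.5 -0.2 20.8 -0.4]
```

View pics/s4c.png

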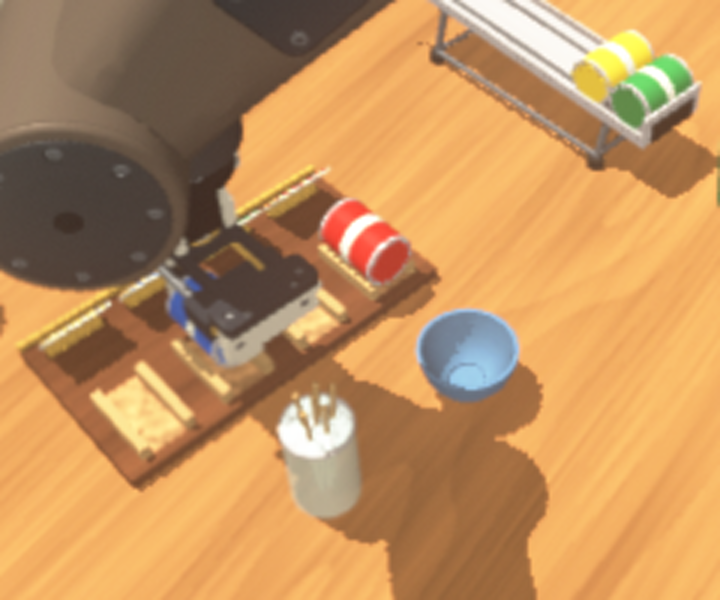

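Request:
apply_moves(deltas=[{"fingers": 55, "delta_pos": [0, 0, 5], "angular": [0, 0, 0]}, {"fingers": 55, "delta_pos": [0, 0, 10], "angular": [0, 0, 0]}, {"fingers": 55, "delta_pos": [0, 0, 14], "angular": [0, 0, 0]}, {"fingers": 55, "delta_pos": [0, 0, 17], "angular": [0, 0, 0]}, {"fingers": 55, "delta_pos": [0, 0, 19], "angular": [0, 0, 0]}, {"fingers": 55, "delta_pos": [0, 0, 20.5], "angular": [0, 0, 0]}, {"fingers": 55, "delta_pos": [0, 0, 21.5], "angular": [0, 0, 0]}, {"fingers": 55, "delta_pos": [0, 0, 21.5], "angular": [0, 0, 0]}, {"fingers": 55, "delta_pos": [0, 0, 21.5], "angular": [0, 0, 0]}])

```text
clock: 13.95
tool_pos: [0.5826, 0.2547, 0.032]
orientation: [-179.9, 0.2, -102.3]
force: [-0.9, 2.2, 5.8]
opening: 0.0641
gripper_force: 30.0
```

Contact (5.8 N). Release and rise.

Request:
apply_moves(deltas=[{"fingers": 70, "delta_pos": [0, 0, 0], "angular": [0, 0, 0]}, {"fingers": 80, "delta_pos": [0, 0, 0], "angular": [0, 0, 0]}, {"fingers": 80, "delta_pos": [0, 0, 0], "angular": [0, 0, 0]}, {"fingers": 80, "delta_pos": [0, 0, -15], "angular": [0, 0, 0]}, {"fingers": 80, "delta_pos": [0, 0, -45], "angular": [0, 0, 0]}, {"fingers": 80, "delta_pos": [0, 0, -85], "angular": [0, 0, 0]}, {"fingers": 80, "delta_pos": [0, 0, -125], "angular": [0, 0, 0]}, {"fingers": 87, "delta_pos": [0, 0, -145], "angular": [0, 0, 0]}, {"fingers": 87, "delta_pos": [0, 0, -145], "angular": [0, 0, 0]}])

```text
clock: 14.85
tool_pos: [0.5829, 0.254, 0.1795]
orientation: [-179.8, 0.3, -102.4]
force: [0.3, 0.0, 0.1]
opening: 0.0864
gripper_force: 0.0
```

```bash
python3 - <<'E'
from h import *
print(go(.4257,-.1619,.16,168))
E
```

```text
[440.   64.3  19.5  89.6]
```

Request:
apply_moves(deltas=[{"fingers": 87, "delta_pos": [25, 4, 0], "angular": [0, 0, 6]}, {"fingers": 87, "delta_pos": [68, 10, 0], "angular": [0, 0, 14]}, {"fingers": 87, "delta_pos": [116, 17, 2], "angular": [0, 0, 22.5]}, {"fingers": 87, "delta_pos": [164, 24, 4], "angular": [0, 0, 31]}, {"fingers": 87, "delta_pos": [212, 31, 6], "angular": [0, 0, 39.5]}, {"fingers": 87, "delta_pos": [260, 38, 8], "angular": [0, 0, 48]}, {"fingers": 87, "delta_pos": [308, 45, 11], "angular": [0, 0, 56.5]}, {"fingers": 87, "delta_pos": [356, 52, 14], "angular": [0, 0, 65]}, {"fingers": 87, "delta_pos": [404, 59, 17], "angular": [0, 0, 73.5]}, {"fingers": 87, "delta_pos": [440, 64, 19], "angular": [0, 0, 82]}])

```text
clock: 15.85
tool_pos: [0.4221, -0.1647, 0.1557]
orientation: [180.0, -0.1, 175.2]
force: [1.0, 0.1, 0.4]
opening: 0.087
gripper_force: 0.0
```

```bash
python3 - <<'E'
from h import *
print(go(.4257,-.1619,.064,168))
E
```

```text
[-3.4  3.1 91.7  7.2]
```

Request:
apply_moves(deltas=[{"fingers": 87, "delta_pos": [-1, 1, 0], "angular": [0, 0, 7.2]}, {"fingers": 87, "delta_pos": [-1, 1, 25], "angular": [0, 0, 7.2]}, {"fingers": 87, "delta_pos": [-1, 1, 45], "angular": [0, 0, 7.2]}, {"fingers": 87, "delta_pos": [-1, 1, 55], "angular": [0, 0, 7.2]}, {"fingers": 87, "delta_pos": [-1, 1, 55], "angular": [0, 0, 7.2]}, {"fingers": 87, "delta_pos": [-1, 1, 55], "angular": [0, 0, 7.2]}])

```text
clock: 16.45
tool_pos: [0.4255, -0.1619, 0.1018]
orientation: [-180.0, -0.0, 168.4]
force: [-0.2, -0.2, -0.7]
opening: 0.0866
gripper_force: 0.0
```

```bash
python3 - <<'E'
from h import *
print(go(.4257,-.1619,.064,168))
E
```

```text
[-0.2  0.  37.8  0.4]
```

Request:
apply_moves(deltas=[{"fingers": 87, "delta_pos": [0, 0, 15], "angular": [0, 0, 0.4]}, {"fingers": 87, "delta_pos": [0, 0, 28], "angular": [0, 0, 0.4]}, {"fingers": 87, "delta_pos": [0, 0, 37.5], "angular": [0, 0, 0.4]}, {"fingers": 87, "delta_pos": [0, 0, 37.5], "angular": [0, 0, 0.4]}, {"fingers": 55, "delta_pos": [0, 0, 37.5], "angular": [0, 0, 0.4]}, {"fingers": 55, "delta_pos": [0, 0, 37.5], "angular": [0, 0, 0.4]}, {"fingers": 55, "delta_pos": [0, 0, 37.5], "angular": [0, 0, 0.4]}, {"fingers": 55, "delta_pos": [0, 0, 37.5], "angular": [0, 0, 0.4]}, {"fingers": 55, "delta_pos": [0, 0, 37.5], "angular": [0, 0, 0.4]}, {"fingers": 55, "delta_pos": [0, 0, 37.5], "angular": [0, 0, 0.4]}])

```text
clock: 17.45
tool_pos: [0.4257, -0.1619, 0.0645]
orientation: [180.0, 0.0, 168.0]
force: [-0.9, 2.2, 5.9]
opening: 0.0635
gripper_force: 30.0
```

Request:
apply_moves(deltas=[{"fingers": 55, "delta_pos": [0, 0, -10], "angular": [0, 0, 0]}, {"fingers": 55, "delta_pos": [0, 0, -25], "angular": [0, 0, 0]}, {"fingers": 55, "delta_pos": [0, 0, -45], "angular": [0, 0, 0]}, {"fingers": 55, "delta_pos": [0, 0, -70], "angular": [0, 0, 0]}, {"fingers": 55, "delta_pos": [0, 0, -95], "angular": [0, 0, 0]}, {"fingers": 55, "delta_pos": [0, 0, -120], "angular": [0, 0, 0]}, {"fingers": 55, "delta_pos": [0, 0, -130], "angular": [0, 0, 0]}, {"fingers": 55, "delta_pos": [0, 0, -130], "angular": [0, 0, 0]}])

```text
clock: 18.25
tool_pos: [0.4258, -0.1618, 0.1953]
orientation: [180.0, 0.1, 168.0]
force: [0.2, 0.6, -2.4]
opening: 0.064
gripper_force: 30.0
```

```bash
python3 - <<'E'
from h import *
print(go(*RK['green'],.194,-102))
E
```

```text
[-62.8 364.2   1.3 -90. ]
```

Request:
apply_moves(deltas=[{"fingers": 55, "delta_pos": [-5, 28, 0], "angular": [0, 0, -7]}, {"fingers": 55, "delta_pos": [-12, 66, 0], "angular": [0, 0, -15.5]}, {"fingers": 55, "delta_pos": [-18, 104, 0], "angular": [0, 0, -24]}, {"fingers": 55, "delta_pos": [-25, 142, 0], "angular": [0, 0, -32.5]}, {"fingers": 55, "delta_pos": [-31, 180, 0], "angular": [0, 0, -41]}, {"fingers": 55, "delta_pos": [-38, 218, 0], "angular": [0, 0, -49.5]}, {"fingers": 55, "delta_pos": [-45, 256, 0], "angular": [0, 0, -58]}, {"fingers": 55, "delta_pos": [-51, 294, 0], "angular": [0, 0, -66.5]}, {"fingers": 55, "delta_pos": [-57, 332, 0], "angular": [0, 0, -75]}, {"fingers": 55, "delta_pos": [-63, 364, 0], "angular": [0, 0, -83]}])

```text
clock: 19.25
tool_pos: [0.5621, 0.1826, 0.1918]
orientation: [179.9, -0.1, -108.6]
force: [0.7, -0.6, -1.8]
opening: 0.0641
gripper_force: 30.0
```

```bash
python3 - <<'E'
from h import *
print(go(*RK['green'],.05,-102))
E
```

```text
[  1.   -1.1 141.8  -6.6]
```

Request:
apply_moves(deltas=[{"fingers": 55, "delta_pos": [0, 0, 0], "angular": [0, 0, -6.6]}, {"fingers": 55, "delta_pos": [0, 0, 20], "angular": [0, 0, -6.6]}, {"fingers": 55, "delta_pos": [0, 0, 50], "angular": [0, 0, -6.6]}, {"fingers": 55, "delta_pos": [0, 0, 85], "angular": [0, 0, -6.6]}, {"fingers": 55, "delta_pos": [0, 0, 115], "angular": [0, 0, -6.6]}, {"fingers": 55, "delta_pos": [0, 0, 135], "angular": [0, 0, -6.6]}, {"fingers": 55, "delta_pos": [0, 0, 142], "angular": [0, 0, -6.6]}, {"fingers": 55, "delta_pos": [0, 0, 142], "angular": [0, 0, -6.6]}, {"fingers": 55, "delta_pos": [0, 0, 142], "angular": [0, 0, -6.6]}])

```text
clock: 20.15
tool_pos: [0.5629, 0.1812, 0.0524]
orientation: [-180.0, 0.0, -102.4]
force: [-0.5, 0.1, -1.5]
opening: 0.0638
gripper_force: 30.0
```

```bash
python3 - <<'E'
from h import *
print(go(*RK['green'],.0316,-102))
E
```

```text
[-0.1  0.1 20.8 -0.4]
```

Request:
apply_moves(deltas=[{"fingers": 55, "delta_pos": [0, 0, 5], "angular": [0, 0, 0]}, {"fingers": 55, "delta_pos": [0, 0, 10], "angular": [0, 0, 0]}, {"fingers": 55, "delta_pos": [0, 0, 14], "angular": [0, 0, 0]}, {"fingers": 55, "delta_pos": [0, 0, 17], "angular": [0, 0, 0]}, {"fingers": 55, "delta_pos": [0, 0, 19], "angular": [0, 0, 0]}, {"fingers": 55, "delta_pos": [0, 0, 20.5], "angular": [0, 0, 0]}, {"fingers": 55, "delta_pos": [0, 0, 21.5], "angular": [0, 0, 0]}, {"fingers": 55, "delta_pos": [0, 0, 21.5], "angular": [0, 0, 0]}, {"fingers": 55, "delta_pos": [0, 0, 21.5], "angular": [0, 0, 0]}])

```text
clock: 21.05
tool_pos: [0.5635, 0.182, 0.0315]
orientation: [-179.9, 0.1, -102.4]
force: [-1.1, 2.5, 5.0]
opening: 0.0635
gripper_force: 30.0
```

Request:
apply_moves(deltas=[{"fingers": 70, "delta_pos": [0, 0, 0], "angular": [0, 0, 0]}, {"fingers": 80, "delta_pos": [0, 0, 0], "angular": [0, 0, 0]}, {"fingers": 80, "delta_pos": [0, 0, 0], "angular": [0, 0, 0]}, {"fingers": 80, "delta_pos": [0, 0, -15], "angular": [0, 0, 0]}, {"fingers": 80, "delta_pos": [0, 0, -45], "angular": [0, 0, 0]}, {"fingers": 80, "delta_pos": [0, 0, -85], "angular": [0, 0, 0]}, {"fingers": 80, "delta_pos": [0, 0, -125], "angular": [0, 0, 0]}, {"fingers": 87, "delta_pos": [0, 0, -145], "angular": [0, 0, 0]}, {"fingers": 87, "delta_pos": [0, 0, -145], "angular": [0, 0, 0]}])

```text
clock: 21.95
tool_pos: [0.5643, 0.1818, 0.1793]
orientation: [-179.7, 0.2, -102.4]
force: [-0.3, -0.1, 0.1]
opening: 0.0861
gripper_force: 0.0
```

```bash
python3 - <<'E'
from h import *
print(go(.4257,-.1619,.16,168))
im=snap('side');cv2.imwrite('pics/s5c.png',cv2.resize(im[150:350,170:410],(720,600),interpolation=cv2.INTER_CUBIC))
E
```

```text
[365.4  61.7  19.3  89.6]
```

View pics/s5c.png

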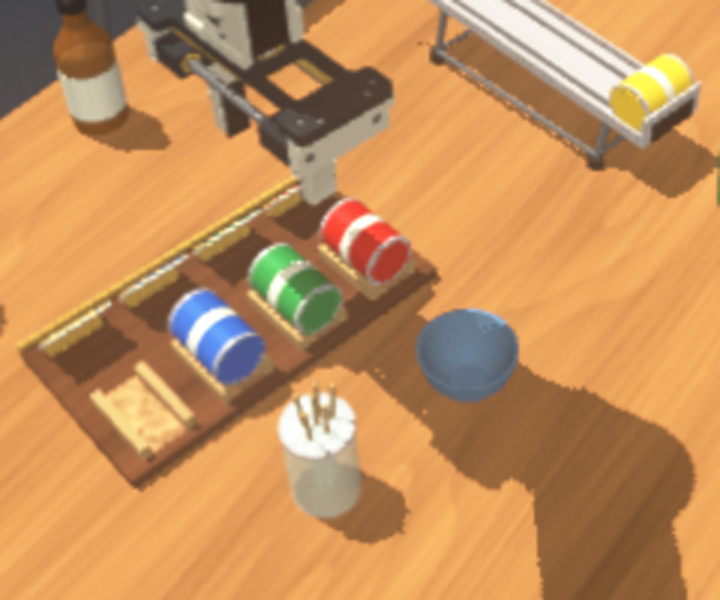

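Red, green and blue lie square in their cradles, the jar is undisturbed, and yellow is at the stop.

Request:
apply_moves(deltas=[{"fingers": 87, "delta_pos": [28, 5, 0], "angular": [0, 0, 7]}, {"fingers": 87, "delta_pos": [66, 11, 2], "angular": [0, 0, 15.5]}, {"fingers": 87, "delta_pos": [104, 18, 4], "angular": [0, 0, 24]}, {"fingers": 87, "delta_pos": [142, 24, 6], "angular": [0, 0, 32.5]}, {"fingers": 87, "delta_pos": [180, 30, 8], "angular": [0, 0, 41]}, {"fingers": 87, "delta_pos": [218, 37, 10], "angular": [0, 0, 49.5]}, {"fingers": 87, "delta_pos": [256, 43, 12], "angular": [0, 0, 58]}, {"fingers": 87, "delta_pos": [294, 50, 14], "angular": [0, 0, 66.5]}, {"fingers": 87, "delta_pos": [332, 56, 17], "angular": [0, 0, 75]}, {"fingers": 87, "delta_pos": [365, 62, 19], "angular": [0, 0, 83]}])

```text
clock: 23.0
tool_pos: [0.4218, -0.1635, 0.1552]
orientation: [-180.0, -0.1, 174.2]
force: [0.9, 0.0, 0.2]
opening: 0.0871
gripper_force: 0.0
```

```bash
python3 - <<'E'
from h import *
print(go(.4257,-.1619,.064,168))
E
```

```text
[-3.7  2.  91.2  6.2]
```

Request:
apply_moves(deltas=[{"fingers": 87, "delta_pos": [-1, 0.5, 0], "angular": [0, 0, 6.2]}, {"fingers": 87, "delta_pos": [-1, 0.5, 25], "angular": [0, 0, 6.2]}, {"fingers": 87, "delta_pos": [-1, 0.5, 45], "angular": [0, 0, 6.2]}, {"fingers": 87, "delta_pos": [-1, 0.5, 55], "angular": [0, 0, 6.2]}, {"fingers": 87, "delta_pos": [-1, 0.5, 55], "angular": [0, 0, 6.2]}, {"fingers": 87, "delta_pos": [-1, 0.5, 55], "angular": [0, 0, 6.2]}])

```text
clock: 23.6
tool_pos: [0.4248, -0.1617, 0.1016]
orientation: [-180.0, -0.0, 168.4]
force: [-0.5, 0.2, 0.8]
opening: 0.087
gripper_force: 0.0
```

```bash
python3 - <<'E'
from h import *
print(go(.4257,-.1619,.064,168))
E
```

```text
[-0.9 -0.  37.6  0.4]
```

Request:
apply_moves(deltas=[{"fingers": 87, "delta_pos": [-1, 0, 15], "angular": [0, 0, 0.4]}, {"fingers": 87, "delta_pos": [-1, 0, 28], "angular": [0, 0, 0.4]}, {"fingers": 87, "delta_pos": [-1, 0, 37.5], "angular": [0, 0, 0.4]}, {"fingers": 87, "delta_pos": [-1, 0, 37.5], "angular": [0, 0, 0.4]}, {"fingers": 55, "delta_pos": [-1, 0, 37.5], "angular": [0, 0, 0.4]}, {"fingers": 55, "delta_pos": [-1, 0, 37.5], "angular": [0, 0, 0.4]}, {"fingers": 55, "delta_pos": [-1, 0, 37.5], "angular": [0, 0, 0.4]}, {"fingers": 55, "delta_pos": [-1, 0, 37.5], "angular": [0, 0, 0.4]}, {"fingers": 55, "delta_pos": [-1, 0, 37.5], "angular": [0, 0, 0.4]}, {"fingers": 55, "delta_pos": [-1, 0, 37.5], "angular": [0, 0, 0.4]}])

```text
clock: 24.6
tool_pos: [0.4262, -0.1619, 0.0645]
orientation: [180.0, 0.1, 168.0]
force: [-1.4, 1.2, 5.6]
opening: 0.0639
gripper_force: 30.0
```

Request:
apply_moves(deltas=[{"fingers": 55, "delta_pos": [0, 0, -10], "angular": [0, 0, 0]}, {"fingers": 55, "delta_pos": [0, 0, -25], "angular": [0, 0, 0]}, {"fingers": 55, "delta_pos": [0, 0, -45], "angular": [0, 0, 0]}, {"fingers": 55, "delta_pos": [0, 0, -70], "angular": [0, 0, 0]}, {"fingers": 55, "delta_pos": [0, 0, -95], "angular": [0, 0, 0]}, {"fingers": 55, "delta_pos": [0, 0, -120], "angular": [0, 0, 0]}, {"fingers": 55, "delta_pos": [0, 0, -130], "angular": [0, 0, 0]}, {"fingers": 55, "delta_pos": [0, 0, -130], "angular": [0, 0, 0]}])

```text
clock: 25.4
tool_pos: [0.4262, -0.1619, 0.1953]
orientation: [180.0, 0.1, 168.0]
force: [0.7, 0.4, -1.9]
opening: 0.064
gripper_force: 30.0
```

```bash
python3 - <<'E'
from h import *
print(go(*RK['yellow'],.194,-102))
E
```

```text
[-63.1 513.9   1.3 -90. ]
```

Request:
apply_moves(deltas=[{"fingers": 55, "delta_pos": [-4, 30, 0], "angular": [0, 0, -7]}, {"fingers": 55, "delta_pos": [-9, 75, 0], "angular": [0, 0, -15.5]}, {"fingers": 55, "delta_pos": [-15, 123, 0], "angular": [0, 0, -24]}, {"fingers": 55, "delta_pos": [-21, 171, 0], "angular": [0, 0, -32.5]}, {"fingers": 55, "delta_pos": [-27, 219, 0], "angular": [0, 0, -41]}, {"fingers": 55, "delta_pos": [-33, 267, 0], "angular": [0, 0, -49.5]}, {"fingers": 55, "delta_pos": [-39, 315, 0], "angular": [0, 0, -58]}, {"fingers": 55, "delta_pos": [-45, 363, 0], "angular": [0, 0, -66.5]}, {"fingers": 55, "delta_pos": [-51, 411, 0], "angular": [0, 0, -75]}, {"fingers": 55, "delta_pos": [-57, 455, 0], "angular": [0, 0, -83]}])

```text
clock: 26.4
tool_pos: [0.5756, 0.2731, 0.1917]
orientation: [179.9, -0.1, -108.6]
force: [0.8, 0.1, -0.4]
opening: 0.0636
gripper_force: 30.0
```

```bash
python3 - <<'E'
from h import *
print(go(*RK['yellow'],.05,-102))
E
```

```text
[-57.9  -0.8 141.7  -6.6]
```

Request:
apply_moves(deltas=[{"fingers": 55, "delta_pos": [-25, 0, 0], "angular": [0, 0, -6.6]}, {"fingers": 55, "delta_pos": [-48, 0, 0], "angular": [0, 0, -6.6]}, {"fingers": 55, "delta_pos": [-58, 0, 0], "angular": [0, 0, -6.6]}, {"fingers": 55, "delta_pos": [-58, 0, 20], "angular": [0, 0, -6.6]}, {"fingers": 55, "delta_pos": [-58, 0, 60], "angular": [0, 0, -6.6]}, {"fingers": 55, "delta_pos": [-58, 0, 100], "angular": [0, 0, -6.6]}, {"fingers": 55, "delta_pos": [-58, 0, 130], "angular": [0, 0, -6.6]}, {"fingers": 55, "delta_pos": [-58, 0, 142], "angular": [0, 0, -6.6]}, {"fingers": 55, "delta_pos": [-58, 0, 142], "angular": [0, 0, -6.6]}, {"fingers": 55, "delta_pos": [-58, 0, 142], "angular": [0, 0, -6.6]}])

```text
clock: 27.4
tool_pos: [0.5956, 0.3263, 0.0531]
orientation: [-179.9, 0.0, -102.4]
force: [0.4, 0.5, -1.2]
opening: 0.064
gripper_force: 30.0
```

```bash
python3 - <<'E'
from h import *
print(go(*RK['yellow'],.0316,-102))
E
```

```text
[-1.2  1.1 21.5 -0.4]
```

Request:
apply_moves(deltas=[{"fingers": 55, "delta_pos": [-1, 1, 5], "angular": [0, 0, 0]}, {"fingers": 55, "delta_pos": [-1, 1, 10], "angular": [0, 0, 0]}, {"fingers": 55, "delta_pos": [-1, 1, 14], "angular": [0, 0, 0]}, {"fingers": 55, "delta_pos": [-1, 1, 17], "angular": [0, 0, 0]}, {"fingers": 55, "delta_pos": [-1, 1, 19], "angular": [0, 0, 0]}, {"fingers": 55, "delta_pos": [-1, 1, 20.5], "angular": [0, 0, 0]}, {"fingers": 55, "delta_pos": [-1, 1, 22], "angular": [0, 0, 0]}, {"fingers": 55, "delta_pos": [-1, 1, 22], "angular": [0, 0, 0]}, {"fingers": 55, "delta_pos": [-1, 1, 22], "angular": [0, 0, 0]}])

```text
clock: 28.3
tool_pos: [0.5954, 0.3289, 0.0316]
orientation: [-179.9, 0.2, -102.3]
force: [-0.7, 3.4, 5.7]
opening: 0.0637
gripper_force: 30.0
```

Request:
apply_moves(deltas=[{"fingers": 70, "delta_pos": [0, 0, 0], "angular": [0, 0, 0]}, {"fingers": 80, "delta_pos": [0, 0, 0], "angular": [0, 0, 0]}, {"fingers": 80, "delta_pos": [0, 0, 0], "angular": [0, 0, 0]}, {"fingers": 80, "delta_pos": [0, 0, -15], "angular": [0, 0, 0]}, {"fingers": 80, "delta_pos": [0, 0, -45], "angular": [0, 0, 0]}, {"fingers": 80, "delta_pos": [0, 0, -85], "angular": [0, 0, 0]}, {"fingers": 80, "delta_pos": [0, 0, -125], "angular": [0, 0, 0]}, {"fingers": 80, "delta_pos": [0, 0, -145], "angular": [0, 0, 0]}, {"fingers": 80, "delta_pos": [0, 0, -145], "angular": [0, 0, 0]}])

```text
clock: 29.2
tool_pos: [0.596, 0.3284, 0.1807]
orientation: [-179.7, 0.3, -102.4]
force: [0.7, 0.7, -0.6]
opening: 0.0797
gripper_force: 0.0
```

Request:
apply_moves(deltas=[{"fingers": 80, "delta_pos": [40, 0, -10], "angular": [0, 0, 0]}, {"fingers": 80, "delta_pos": [80, 0, -20], "angular": [0, 0, 0]}, {"fingers": 80, "delta_pos": [120, 0, -30], "angular": [0, 0, 0]}, {"fingers": 80, "delta_pos": [160, 0, -40], "angular": [0, 0, 0]}, {"fingers": 80, "delta_pos": [200, 0, -40], "angular": [0, 0, 0]}, {"fingers": 80, "delta_pos": [240, 0, -40], "angular": [0, 0, 0]}, {"fingers": 80, "delta_pos": [280, 0, -40], "angular": [0, 0, 0]}, {"fingers": 80, "delta_pos": [320, 0, -40], "angular": [0, 0, 0]}, {"fingers": 80, "delta_pos": [350, 0, -40], "angular": [0, 0, 0]}, {"fingers": 80, "delta_pos": [350, 0, -40], "angular": [0, 0, 0]}])

```text
clock: 30.2
tool_pos: [0.5175, -0.0174, 0.2153]
orientation: [180.0, -0.0, -102.6]
force: [0.1, 0.3, -0.5]
opening: 0.0798
gripper_force: 0.0
```

```bash
python3 - <<'E'
from h import *
im=snap('top');a=cv2.resize(im[110:280,145:320],(600,583),interpolation=cv2.INTER_CUBIC)
cv2.imwrite('pics/t6.png',a)
E
```

```text
(no output)
```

View pics/t6.png

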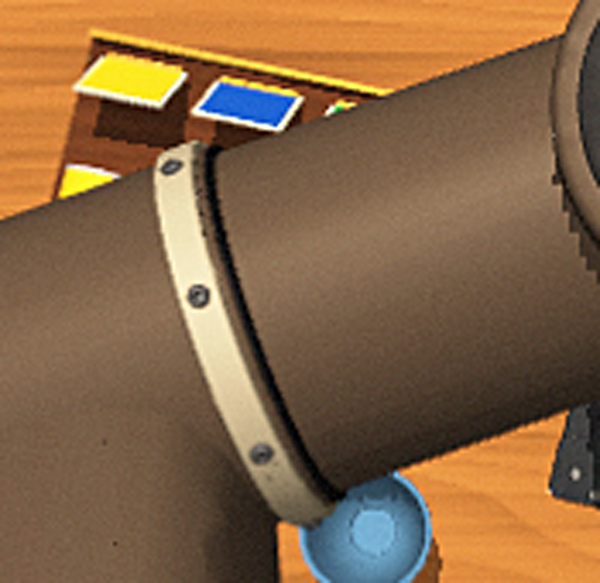

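```bash
python3 - <<'E'
from h import *
im=snap('side')
a=np.radians(-12);u=np.array([np.cos(a),np.sin(a),0])
for k,(x,y) in RK.items():
    c=np.array([x,y,.04+.0])
    for s in(-.032,.032):
        q=pix('side',c+s*u+[0,0,.023])[0]
        cv2.circle(im,tuple(int(round(v*16)) for v in q),8,(255,0,255),-1,shift=4)
cv2.imwrite('pics/s6.png',cv2.resize(im[150:350,170:410],(720,600),interpolation=cv2.INTER_CUBIC))
E
```

```text
(no output)
```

View pics/s6.png

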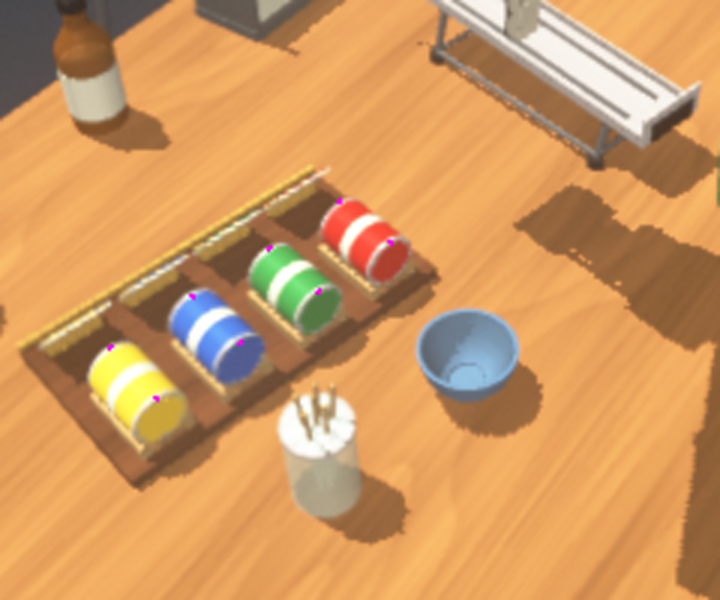

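```bash
python3 -c "
from plant import ctrl
print(ctrl.close_job())"
```

```text
the job is handed in; nothing more can be done
None
```

All four tins were taken in lane order and set down in the cradles behind their own colour cards, the jar was not moved, and the job is handed in at about 30 s; no verdict was returned, but the last side picture shows every tin within about 3 mm of its intended place.

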